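Hook the board carrier out of the test bay

TASK

Take the hooked rod (not the straight one beside it), reach it in under the roof of the small test bay, drop its tip into the pull eye of the board carrier and draw the carrier straight out about 10 cm, so that the whole board is in the open. Then lift the hook out of the eye and stand the tool upright on the open desk, clear of the bay. Do not touch the bay or carrier with the fingers, and leave the straight rod where it stands.

Things in the scene. Friction and masses are not known exactly. Their poses are not given: they have to be found in the camera images.
- hook_grip (a point): Hooked tool, 0.12 kg: black handle block 34 (x) x 22 mm (y), 70 mm high, on a foot 56 x 46 x 8 mm. An 8 mm steel rod leaves it in +x, axis 30 mm above the underside, and turns straight down 110 mm out. This point: on the block's vertical axis, 52 mm above its underside, 18 mm below its top; grip here across y. x along the rod, z up.
- hook_tip (a point): Lowest point of the hooked rod's downturned end: 110 mm in +x of hook_grip and 46 mm below it in the tool's frame (6 mm above the desk as it stands). It hangs 24 mm below the rod's axis.
- pusher_grip (a point): Straight rod tool, a bystander: same block and foot, but its rod runs straight out 110 mm to a rubber pad 16 mm across, with no downturned end. Point as for hook_grip. The two tools may stand in either order.
- bay: Test bay: grey sheet-metal housing fixed on the desk, 150 deep (x) x 150 wide (y) x 100 mm high. Origin: on the desk below the middle of its roof's front edge; x points into the bay, z up. Roof 5 mm thick, underside 95 mm above the desk; its first 50 mm overhang freely (side walls and floor begin 50 mm behind the edge).
- eye (a point): Centre of the carrier's pull eye: level loop of 6 mm steel bar, 32 mm above the desk, open from above and below. Opening 23 mm (x) by 28 mm (y); axis of its front bar 14.5 mm to -x, carrier's upright front plate (39 mm high) 12 mm to +x. On the bay's centre line, 40 mm behind the roof's edge when home, hidden from above by the roof. Axes as the bay's.
- carrier (a joint): How far the carrier, an aluminium tray with a relay board fixed on it, is out of the bay along the bay's -x, in m: 0 fully in, 0.115 the outer stop. It slides with about 1.5 N of friction and stays where it is left.

How it is judged:
By the outcome, as a careful person would: the job done as asked, in the order asked, and still so for the second after the job is handed in, with the robot touching nothing.
It also fails if it takes over 54 s, if anything falls off the work surface, if the arm or the gripper's body presses on something with over 40 N, if the wrist force passes 120 N, or if a joint passes its speed limit or range.

ROBOT

A 7-joint arm with a two-finger parallel gripper is mounted at the origin on a cart in front of the work surface, level with it; the furniture and walls round the work are solid. World frame = base frame: x ahead of the robot, y to its left, z up, the work surface at z = 0. Lengths are in m, angles in rad, forces in N, time in s.
With the tool pointing down it reaches from about 0.425 to 0.875 m from the base axis. Payload 4.7 kg.
Tool frame: the origin (TCP) lies midway between the tips of the shut fingers; the grasp point (between the pads) lies arm.grasp_offset behind it (arm.grasp_offset is the distance from the TCP to the grasp point, in m); z points along the fingers, x is the direction in which the jaws open and shut, and the axes are right-handed (so a half turn about z gives the same grasp; the last joint's range is limited). The gripper opens to 85 mm and grips with 20 to 120 N. Pads are 22 mm wide; open, the fingers measure 114 mm over their backs; the gripper's body (76 mm by 85 mm) begins 54 mm behind the grasp point. The pads swing forward as they close: fully open they stand 13 mm farther back than shut.
Start: joints at [1.145, 0.321, -0.07, 1.45, 0.023, 1.371, -0.057], TCP at [0.277, -0.588, 0.231] pointing down, gripper open.
Joint ranges: [-2.86, 2.86], [-0.3, 2.09], [-1.38, 1.24], [0.06, 2.45], [-1.56, 4.7], [0.09, 2.05], [-2.69, 2.69]. Speed limits (rad/s): [2.57, 2.57, 3.14, 3.14, 3.14, 3.14, 3.14].

INTERFACE

Orientations are given as a rotation vector (axis times angle).
In Python, from bench import arm gives the robot as it stands. The module is installed in compiled form; this text tells all that it offers.
- The arm moves only by the shell command python3 -m creep 'ROWS'. ROWS is a JSON object of lists of equal length, an entry for each row: "translation": the shift along the tool's x, y, z in cm, a list of three; "spin": the turn about the tool's z in degrees; "fingers": the gripper command: -1 is fully open, 1 is shut, values between are in proportion. In form: {"translation": [[tx, ty, tz], ...], "spin": [spin, ...], "fingers": [fingers, ...]}. A call has 1 to 20 rows; each row shifts and turns the commanded pose from where the row before left it, along the tool's axes as they then stand; what a row does not reach is not made up. A row lasts 1/12 s, in which the tool goes at most 41.7 mm and 7.16 degrees, less where a joint would pass 70% of its speed; a pose out of reach is approached as far as the arm can. A call with a gripper value outside its range is refused whole. The fingers move at their own pace and stop on an object; the grip force is fixed at half the most. Time passes only in rows, so rows that do not move let the fingers close. It gives the time, the measured TCP pose, the force and the opening at its end, in the units of the state.
- arm.state(): the state, without advancing time (a new reading comes with each control period).
- arm.capture(name): name is "scene" or "top" or "wrist"; returns a dict with "frame" (420x560x3 uint8, red, green, blue), "depth" (420x560 float32, m along the optical axis (not along the pixel's ray), 0 where there is no reading), "fx", "fy", "cx", "cy" (pixels), "R" (3x3) and "t" (3): a world point X has camera coordinates R X + t; the wrist camera has in their place "T_tool_cam" (4x4, takes a point from camera to tool coordinates, whose origin is the TCP and whose axes are the tool frame's). Camera axes: x right, y down, z forward; pixel columns grow to the right and rows downward; lengths in m; the calibration is good to about 2 mm. A picture is of the moment at which its call begins: read the wrist's pose just before it.
- arm.sign_off(): hands the job in, once; it reports no verdict.
The state is a dict: "clock": time; "joint_positions": joint angles; "qvel": joint speeds; "joint_torque": joint torques, N m; "tcp_pos": TCP position; "ee_rot": TCP orientation; "ft_force": force on the tool from outside, world axes, zero at the start; "moment": the same for the moment, N m; "opening": finger opening in m.
Only numpy, scipy, OpenCV 4.12 (cv2) and the standard library are available. Lean on these libraries where they do the work, as an engineer would, in place of code of your own. Each camera call takes 0.05 s, during which the arm holds its last target.

## Working session

There is one attempt and no reset: what is moved stays moved. The work goes in short steps, Python scripts to look and compute and a shell command to move; the robot and the scene stay as the last step left them, time stands still between calls to the robot, and variables do not carry over. Pictures are saved under pics/ and viewed, and the job is handed in when it is done.

```bash
mkdir -p pics; python3 - <<'E'
from bench import arm
import cv2,numpy as np
s=arm.state()
print({k:np.round(v,3) for k,v in s.items()}, arm.grasp_offset)
for n in ["scene","top"]:
    c=arm.capture(n); cv2.imwrite(f"pics/{n}0.png",c["frame"][:,:,::-1]); np.savez(f"{n}0.npz",**c)
    print(n,c["fx"],c["fy"],c["cx"],c["cy"],c["R"],c["t"])
E
```

```text
{'clock': np.float64(0.0), 'joint_positions': array([ 1.145,  0.322, -0.07 ,  1.452,  0.023,  1.371, -0.057]), 'qvel': array([ 0.002, -0.   ,  0.001, -0.001, -0.   , -0.001,  0.   ]), 'joint_torque': array([-0.0000e+00, -4.9358e+01, -3.8200e-01, -3.1433e+01,  1.3000e-02,
        1.1000e-02,  0.0000e+00]), 'tcp_pos': array([ 0.276, -0.588,  0.23 ]), 'ee_rot': array([-2.652,  1.683,  0.003]), 'ft_force': array([-0.851, -0.283,  0.773]), 'moment': array([ 0.011, -0.012, -0.002]), 'opening': np.float64(0.085)} 0.0187
scene 443.01728564511063 443.01728564511063 285.77783372843 221.29879653061857 [[-0.66565871 -0.74622759  0.00654698]
 [-0.48062142  0.42198526 -0.76872068]
 [ 0.57087785 -0.51485224 -0.63955113]] [0.517043   0.2370495  0.71232969]
top 415.65383224011657 415.65383224011657 284.6230040673955 215.99221171889633 [[-0.07227268 -0.99736566  0.00619752]
 [-0.96974301  0.06881557 -0.23422833]
 [ 0.23318481 -0.02293831 -0.97216186]] [0.20598172 0.54837759 0.81162189]
```

View pics/scene0.png

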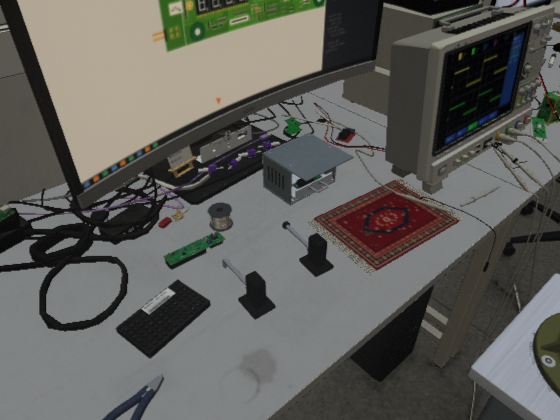

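View pics/top0.png

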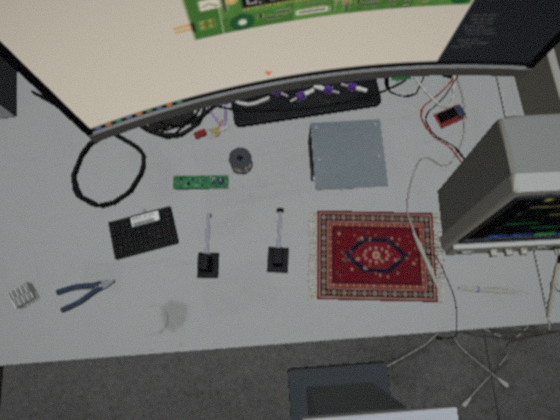

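```bash
cat > h.py <<'E'
import numpy as np,cv2
def ray(c,u,v):
    R,t=c["R"],c["t"]; C=-R.T@t
    d=R.T@np.array([(u-c["cx"])/c["fx"],(v-c["cy"])/c["fy"],1.0]); return C,d
def atz(c,u,v,z):
    C,d=ray(c,u,v); return C+d*(z-C[2])/d[2]
def cloud(c):
    D=c["depth"]; v,u=np.mgrid[:D.shape[0],:D.shape[1]]
    P=np.stack([(u-c["cx"])/c["fx"]*D,(v-c["cy"])/c["fy"]*D,D],-1)
    return (P-c["t"])@c["R"]
def proj(c,X):
    p=c["R"]@np.array(X)+c["t"]; return c["fx"]*p[0]/p[2]+c["cx"],c["fy"]*p[1]/p[2]+c["cy"]
E
python3 - <<'E'
from h import *
a=np.load("scene0.npz"); b=np.load("top0.npz")
f=a["frame"][:,:,::-1]
cv2.imwrite("pics/z1.png",cv2.resize(f[130:330,200:370],None,fx=3.5,fy=3,interpolation=cv2.INTER_CUBIC))
f=b["frame"][:,:,::-1]
cv2.imwrite("pics/z2.png",cv2.resize(f[105:290,190:400],None,fx=3.5,fy=3.2,interpolation=cv2.INTER_CUBIC))
P=cloud(b)
for (u,v) in [(207,262),(278,260),(207,240),(208,217),(347,155),(310,123),(382,121),(386,185),(315,189),(250,300)]: print(u,v,P[v,u].round(4))
E
```

```text
207 262 [0.4759 0.3317 0.0666]
278 260 [0.4693 0.1865 0.0691]
207 240 [0.5277 0.3357 0.0351]
208 217 [0.5783 0.332  0.0352]
347 155 [0.6751 0.0271 0.1   ]
310 123 [0.7539 0.0981 0.0985]
382 121 [ 0.7936 -0.085   0.0025]
386 185 [ 6.34e-01 -7.44e-02  2.00e-04]
315 189 [ 0.6368  0.09   -0.0026]
250 300 [0.3961 0.2527 0.002 ]
```

View pics/z1.png

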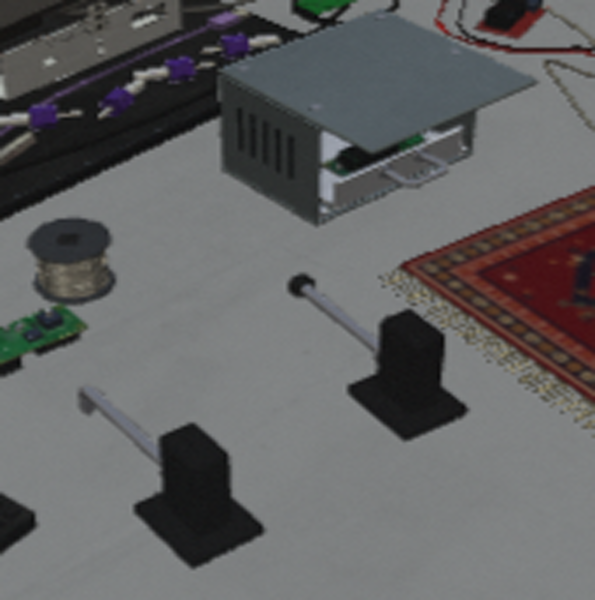

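View pics/z2.png

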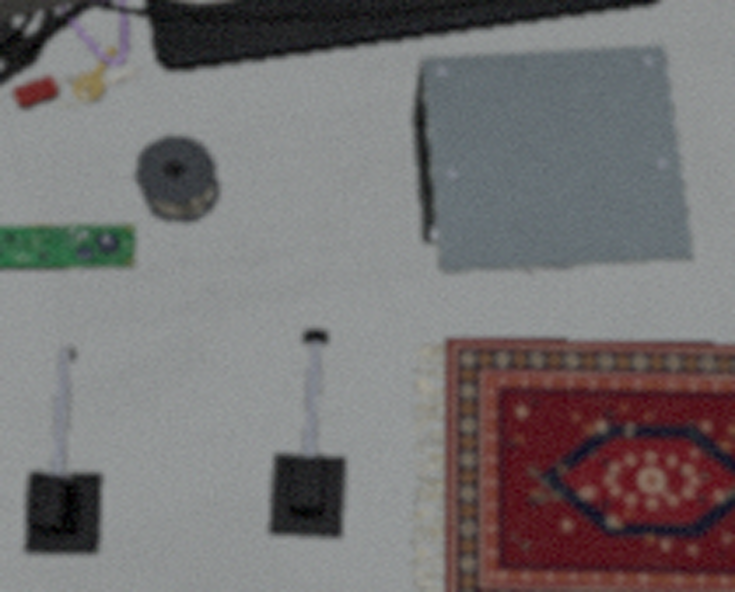

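```bash
python3 - <<'E'
from h import *
a=np.load("scene0.npz"); b=np.load("top0.npz")
for n,c in (("scene",a),("top",b)):
    P=cloud(c); ok=c["depth"]>0
    m=ok&(abs(P[...,2]-.1)<.006)&(P[...,0]>.5)&(P[...,0]<.9)&(abs(P[...,1])<.2)
    k,l,st,_=cv2.connectedComponentsWithStats(m.astype(np.uint8)); i=1+st[1:,4].argmax(); m=l==i
    r=cv2.minAreaRect(P[m][:,:2].astype(np.float32)*1000); print(n,"roof",r,m.sum(),P[m][:,2].mean()); print(cv2.boxPoints(r))
    # pixel hull of roof colour
    for y0,nm in ((.333,"hook"),(.187,"push")):
        roi=ok&(abs(P[...,0]-.51)<.12)&(abs(P[...,1]-y0)<.05)
        dark=c["frame"].max(-1)<60
        f=roi&dark&(P[...,2]>.06)&(P[...,2]<.08); print(nm,"block top",f.sum(),P[f].mean(0), np.ptp(P[f][:,:2],axis=0))
        f=roi&dark&(P[...,2]>.004)&(P[...,2]<.012); 
        if f.sum()>20: r=cv2.minAreaRect(P[f][:,:2].astype(np.float32)*1000); print("foot",r)
        f=roi&(P[...,2]>.024)&(P[...,2]<.042)&~dark&(P[...,0]>.49)
        if f.sum()>10:
            q=P[f]; o=cv2.fitLine(q[:,:2].astype(np.float32),cv2.DIST_HUBER,0,.01,.01).ravel(); print("rod",f.sum(),o,np.degrees(np.arctan2(o[1],o[0])),q[:,0].max(),q[:,2].mean())
E
```

```text
scene roof ((677.605712890625, 23.233314514160156), (152.81088256835938, 152.3079071044922), 89.47631072998047) 2293 0.0986475059866301
[[600.7566   -52.472893]
 [753.0581   -53.864983]
 [754.45483   98.93952 ]
 [602.1533   100.33161 ]]
hook block top 221 [0.47376261 0.34229323 0.06773112] [0.03533013 0.02268454]
foot ((476.1289978027344, 340.58807373046875), (46.694156646728516, 54.74951934814453), 84.44287872314453)
rod 142 [ 0.9950042  -0.09983304  0.54317415  0.33630204] -5.7295566 0.5876842146826903 0.0317417998087866
push block top 182 [0.47463916 0.18954527 0.06730107] [0.03375053 0.02616745]
foot ((477.05377197265625, 187.30979919433594), (46.48748779296875, 55.651859283447266), 81.32563781738281)
rod 119 [ 0.99047065 -0.13772419  0.54091895  0.18088116] -7.916176 0.5887574041716493 0.03161752715117458
top roof ((680.2781372070312, 23.887435913085938), (150.89320373535156, 151.34381103515625), 89.37903594970703) 4766 0.09999622499961133
[[603.79297  -50.734627]
 [755.1279   -52.37484 ]
 [756.7633    98.5095  ]
 [605.42834  100.14971 ]]
hook block top 166 [0.47736584 0.33935906 0.06899184] [0.03319468 0.02071367]
foot ((477.640380859375, 340.1150817871094), (41.93596267700195, 48.53900909423828), 85.85099029541016)
rod 160 [ 0.9973344  -0.07296644  0.53625965  0.33575985] -4.1843877 0.5912370921331285 0.03301513931110045
push block top 163 [0.47839615 0.18795628 0.06964532] [0.0318806  0.02249621]
foot ((478.1174011230469, 187.8191375732422), (41.3532829284668, 50.126556396484375), 82.47533416748047)
rod 146 [ 0.99196887 -0.12648213  0.54818743  0.17941014] -7.2663546 0.589755615657539 0.03334365623097211
```

```bash
cat >> h.py <<'E'
from scipy.spatial.transform import Rotation as Ro
def plan(arm,target,yawx):
    """target TCP world; yawx = wanted world yaw deg of tool x axis (mod 180)"""
    s=arm.state(); R=Ro.from_rotvec(s["ee_rot"]).as_matrix(); d=np.array(target)-s["tcp_pos"]
    cur=np.degrees(np.arctan2(R[1,0],R[0,0])); dy=(yawx-cur+90)%180-90
    print("t",round(float(s["clock"]),2),"tcp",s["tcp_pos"].round(4),"yaw",cur.round(2),"z",R[:,2].round(4),"tool shift cm",(R.T@d*100).round(2),"world d",d.round(4),"spin",(-dy).round(2),"F",s["ft_force"].round(1),"open",round(float(s["opening"]),4))
    print("q",s["joint_positions"].round(2)); return R
E
python3 - <<'E'
from h import *
from bench import arm
print(plan(arm,[.4765,.34,.15],85))
E
```

```text
t 0.1 tcp [ 0.2765 -0.5877  0.2304] yaw -64.8 z [-8.0e-04  1.5e-03 -1.0e+00] tool shift cm [-75.42 -57.6    8.16] world d [ 0.2     0.9277 -0.0804] spin 30.2 F [0.2 0.5 0.3] open 0.0854
q [ 1.15  0.32 -0.07  1.45  0.02  1.37 -0.06]
[[ 4.25765671e-01 -9.04833103e-01 -8.05302829e-04]
 [-9.04831919e-01 -4.25766420e-01  1.46792713e-03]
 [-1.67109996e-03  1.03670725e-04 -9.99998598e-01]]
```

```bash
python3 - <<'E'
from h import *
for n in("top0","scene0"):
    c=np.load(n+".npz");P=cloud(c);m=(c["depth"]>0)&(P[...,2]>.04);Q=P[m]
    r=np.hypot(Q[:,0],Q[:,1]);a=np.degrees(np.arctan2(Q[:,1],Q[:,0]))
    for lo in range(-70,60,10):
        k=(a>=lo)&(a<lo+10)&(Q[:,0]>.2)
        h=k&(Q[:,2]>.17)
        print(n,lo,"minr z>.17",r[h].min().round(3) if h.any() else None,"maxz r<.75",Q[k&(r<.75)][:,2].max().round(3) if (k&(r<.75)).any() else None)
E
```

```text
top0 -70 minr z>.17 None maxz r<.75 None
top0 -60 minr z>.17 None maxz r<.75 None
top0 -50 minr z>.17 None maxz r<.75 0.085
top0 -40 minr z>.17 0.558 maxz r<.75 0.25
top0 -30 minr z>.17 0.519 maxz r<.75 0.352
top0 -20 minr z>.17 0.507 maxz r<.75 0.351
top0 -10 minr z>.17 0.798 maxz r<.75 0.105
top0 0 minr z>.17 0.797 maxz r<.75 0.105
top0 10 minr z>.17 0.798 maxz r<.75 0.073
top0 20 minr z>.17 0.816 maxz r<.75 0.074
top0 30 minr z>.17 0.845 maxz r<.75 0.074
top0 40 minr z>.17 None maxz r<.75 None
top0 50 minr z>.17 None maxz r<.75 None
scene0 -70 minr z>.17 None maxz r<.75 None
scene0 -60 minr z>.17 0.727 maxz r<.75 0.318
scene0 -50 minr z>.17 0.625 maxz r<.75 0.349
scene0 -40 minr z>.17 0.553 maxz r<.75 0.349
scene0 -30 minr z>.17 0.515 maxz r<.75 0.35
scene0 -20 minr z>.17 0.505 maxz r<.75 0.349
scene0 -10 minr z>.17 0.795 maxz r<.75 0.102
scene0 0 minr z>.17 0.794 maxz r<.75 0.102
scene0 10 minr z>.17 0.797 maxz r<.75 0.069
scene0 20 minr z>.17 0.812 maxz r<.75 0.072
scene0 30 minr z>.17 0.843 maxz r<.75 0.071
scene0 40 minr z>.17 None maxz r<.75 None
scene0 50 minr z>.17 None maxz r<.75 None
```

```bash
python3 -m creep '{"translation":[[-2,0,-4],[-2,0,-4],[-2,0,-4],[-2,0,-4],[-2,0,-4],[-2,0,0],[0,0,0]],"spin":[0,0,0,0,0,0,0],"fingers":[-1,-1,-1,-1,-1,-1,-1]}'; python3 - <<'E'
from h import *
from bench import arm
plan(arm,[.4765,.34,.15],85)
E
```

```text
clock: 0.68
tcp_pos: [0.2279, -0.4842, 0.4219]
ee_rot: [2.65, -1.682, 0.008]
ft_force: [0.2, -1.5, 0.3]
opening: 0.0856
t 0.68 tcp [ 0.2279 -0.4842  0.4219] yaw -64.8 z [ 0.0025 -0.0054 -1.    ] tool shift cm [-64.15 -57.59  26.81] world d [ 0.2486  0.8242 -0.2719] spin 30.2 F [ 0.2 -1.5  0.3] open 0.0856
q [ 1.15  0.05 -0.07  1.39  0.    1.69 -0.05]
```

```bash
python3 -m creep '{"translation":[[0,-3.5,0],[0,-3.5,0],[0,-3.5,0],[0,-3.5,0],[0,-3.5,0],[0,-3.5,0],[0,-3.5,0],[0,-3.5,0],[0,-3.5,0],[0,-3.5,0],[0,-3.5,0],[0,-3.5,0],[0,-3.5,0],[0,-3.5,0],[0,-3.5,0],[0,-3.5,0],[0,-3.5,0],[0,-3.5,0],[0,-3.5,0],[0,-3.5,0]],"spin":[-3.7,-3.7,-3.7,-3.7,-3.7,-3.7,-3.7,-3.7,-3.7,-3.7,-3.7,-3.7,-3.7,-3.7,-3.7,-3.7,-3.7,-3.7,-3.7,-3.7],"fingers":[-1,-1,-1,-1,-1,-1,-1,-1,-1,-1,-1,-1,-1,-1,-1,-1,-1,-1,-1,-1]}'; python3 - <<'E'
from h import *
from bench import arm
plan(arm,[.4765,.34,.15],85)
E
```

```text
clock: 2.35
tcp_pos: [0.5514, 0.0828, 0.4162]
ee_rot: [-3.13, -0.257, 0.003]
ft_force: [1.0, 0.2, -0.8]
opening: 0.0853
t 2.35 tcp [0.5514 0.0828 0.4162] yaw 9.38 z [-1.9e-03  5.0e-04 -1.0e+00] tool shift cm [ -3.15 -26.58  26.64] world d [-0.0749  0.2572 -0.2662] spin -75.62 F [ 1.   0.2 -0.8] open 0.0853
q [ 0.41  0.15 -0.7   1.33  0.1   1.7  -0.11]
```

```bash
python3 -m creep '{"translation":[[0,0,1],[0,0,1],[0,0,1],[0,0,1],[0,0,1],[0,0,1],[0,0,1],[0,0,1],[0,0,1],[0,0,1],[0,0,1],[3.1,-1.2,1],[3.1,-1.2,1],[3.1,-1.2,1],[3.1,-1.2,1],[3.1,-1.2,1],[3.1,-1.2,1],[3.1,-1.2,0],[3.1,-1.2,0],[0,0,0]],"spin":[-6.87,-6.87,-6.87,-6.87,-6.87,-6.87,-6.87,-6.87,-6.87,-6.87,-6.87,0,0,0,0,0,0,0,0,0],"fingers":[-1,-1,-1,-1,-1,-1,-1,-1,-1,-1,-1,-1,-1,-1,-1,-1,-1,-1,-1,-1]}'; python3 - <<'E'
from h import *
from bench import arm
R=plan(arm,[.4765,.34,.15],85)
s=arm.state(); c=arm.capture("wrist"); cv2.imwrite("pics/w1.png",c["frame"][:,:,::-1]); np.savez("w1.npz",pos=s["tcp_pos"],rot=s["ee_rot"],**c)
E
```

```text
clock: 4.02
tcp_pos: [0.4732, 0.3447, 0.2467]
ee_rot: [-2.304, -2.126, -0.0]
ft_force: [-2.1, 1.1, 0.4]
opening: 0.0852
t 4.02 tcp [0.4732 0.3447 0.2467] yaw 85.41 z [-0.0041  0.005  -1.    ] tool shift cm [-0.49  0.41  9.66] world d [ 0.0033 -0.0047 -0.0967] spin 0.41 F [-2.1  1.1  0.4] open 0.0852
q [ 0.12  0.3  -0.95  1.57  0.24  1.4   0.64]
```

View pics/w1.png

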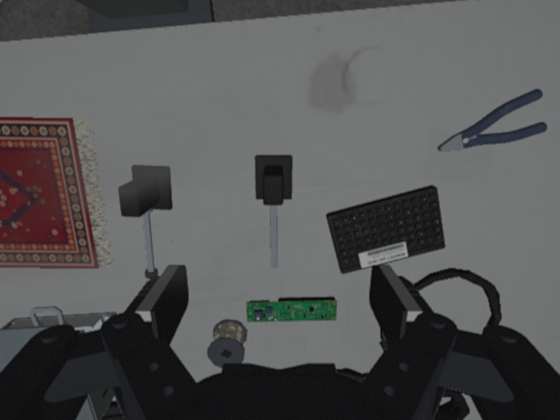

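The wrist picture shows the hooked tool at about (273,178), rod running down to (274,266), parallel to the image columns. The straight tool is at (150,190) and the pull eye at (47,315).

```bash
cat >> h.py <<'E'
def wcam(c,pos,rot):
    T=np.eye(4); T[:3,:3]=Ro.from_rotvec(rot).as_matrix(); T[:3,3]=pos
    W=T@c["T_tool_cam"]; d={k:c[k] for k in("frame","depth","fx","fy","cx","cy")}
    d["R"]=W[:3,:3].T; d["t"]=-d["R"]@W[:3,3]; return d
E
python3 - <<'E'
from h import *
w=np.load("w1.npz"); c=wcam(w,w["pos"],w["rot"]); P=cloud(c)
ok=c["depth"]>0; dark=c["frame"].max(-1)<60
print("desk z",P[130,230],P[300,215])
roi=np.zeros(ok.shape,bool); roi[145:275,245:300]=1
f=roi&ok&(P[...,2]>.06)&(P[...,2]<.08); q=P[f]; print("top",f.sum(),q.mean(0),cv2.minAreaRect(q[:,:2].astype(np.float32)*1000))
f=roi&ok&(P[...,2]>.003)&(P[...,2]<.015)&dark; q=P[f]; print("foot",cv2.minAreaRect(q[:,:2].astype(np.float32)*1000))
f=roi&ok&(P[...,2]>.022)&(P[...,2]<.042)&~dark; q=P[f]; o=cv2.fitLine(q[:,:2].astype(np.float32),cv2.DIST_HUBER,0,.01,.01).ravel(); print("rod",f.sum(),o,np.degrees(np.arctan2(o[1],o[0])),q.max(0))
roi[:]=0; roi[300:330,20:70]=1
f=roi&ok&(P[...,2]>.02)&(P[...,2]<.045); q=P[f]; print("eye",f.sum(),q.min(0),q.max(0),q.mean(0))
cv2.imwrite("pics/w1z.png",cv2.resize(c["frame"][290:400,0:140,::-1],None,fx=5,fy=5,interpolation=cv2.INTER_CUBIC))
E
```

```text
desk z [ 0.41673227  0.2927875  -0.00193603] [ 0.6507656   0.24131537 -0.00159229]
top 674 [0.47674594 0.34066576 0.0687329 ] ((477.8393859863281, 340.58203125), (21.41979217529297, 33.77055358886719), 85.15727996826172)
foot ((477.07305908203125, 340.3159484863281), (44.1308479309082, 54.22203063964844), 85.64527130126953)
rod 378 [ 0.9970033  -0.07735872  0.54318833  0.33492792] -4.4367604 [0.59002769 0.34124547 0.03519786]
eye 482 [ 0.62054083 -0.02672636  0.02020118] [0.65218657 0.04928567 0.03561212] [0.63826279 0.01958167 0.03067827]
```

View pics/w1z.png

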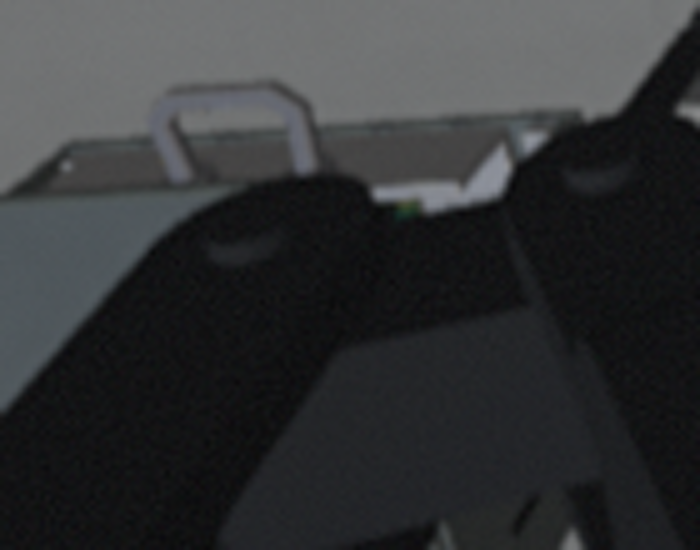

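```bash
python3 - <<'E'
from h import *
w=np.load("w1.npz"); c=wcam(w,w["pos"],w["rot"])
for p in[(235,98),(164,130),(303,130)]: print(p,atz(c,p[0]/5,290+p[1]/5,.032))
from bench import arm
plan(arm,[.4768,.3405,.055],85.3)
E
```

```text
(235, 98) [0.62490148 0.02758673 0.032     ]
(164, 130) [0.63305838 0.00583488 0.032     ]
(303, 130) [0.63615265 0.04258567 0.032     ]
t 4.07 tcp [0.4751 0.3414 0.2466] yaw 85.25 z [-0.0031  0.0022 -1.    ] tool shift cm [-0.11  0.24 19.16] world d [ 0.0017 -0.0009 -0.1916] spin -0.05 F [-0.2 -1.5 -0.9] open 0.0854
q [ 0.12  0.3  -0.95  1.57  0.24  1.4   0.64]
```

```bash
python3 -m creep '{"translation":[[-0.1,0.2,3],[0,0,3],[0,0,3],[0,0,2.5],[0,0,2],[0,0,0],[0,0,0]],"spin":[0,0,0,0,0,0,0],"fingers":[-1,-1,-1,-1,-1,-1,-1]}'; python3 - <<'E'
from h import *
from bench import arm
plan(arm,[.477,.3405,.032],85.4)
E
```

```text
clock: 4.65
tcp_pos: [0.4801, 0.3342, 0.1113]
ee_rot: [-2.321, -2.116, 0.005]
ft_force: [0.2, 0.8, 1.2]
opening: 0.0855
t 4.65 tcp [0.4801 0.3342 0.1113] yaw 84.7 z [-0.0028 -0.0016 -1.    ] tool shift cm [ 0.61 -0.35  7.93] world d [-0.0031  0.0063 -0.0793] spin -0.7 F [0.2 0.8 1.2] open 0.0855
q [ 0.08  0.41 -0.89  1.73  0.35  1.17  0.57]
```

```bash
for i in 1 2; do python3 -m creep '{"translation":[[0,0,0]],"spin":[0],"fingers":[-1]}'; done; python3 - <<'E'
from h import *
from bench import arm
plan(arm,[.477,.3405,.032],85.4)
E
```

```text
clock: 4.73
tcp_pos: [0.4811, 0.3357, 0.1136]
ee_rot: [2.321, 2.117, 0.002]
ft_force: [0.6, 0.4, 0.1]
opening: 0.0854
clock: 4.82
tcp_pos: [0.4814, 0.3363, 0.1143]
ee_rot: [2.321, 2.117, 0.004]
ft_force: [-0.2, 0.0, 1.2]
opening: 0.0853
t 4.82 tcp [0.4814 0.3363 0.1143] yaw 84.74 z [ 0.0023  0.0013 -1.    ] tool shift cm [ 0.37 -0.49  8.23] world d [-0.0044  0.0042 -0.0823] spin -0.66 F [-0.2  0.   1.2] open 0.0853
q [ 0.08  0.41 -0.89  1.73  0.34  1.17  0.57]
```

```bash
python3 -m creep '{"translation":[[0.4,-0.5,0],[0,0,1.5],[0,0,1.5],[0,0,1],[0,0,0],[0,0,0],[0,0,0],[0,0,0]],"spin":[-0.7,0,0,0,0,0,0,0],"fingers":[-1,-1,-1,-1,-1,-1,-1,-1]}'; python3 - <<'E'
from h import *
from bench import arm
plan(arm,[.477,.3405,.032],85.4)
E
```

```text
clock: 5.48
tcp_pos: [0.476, 0.3406, 0.0733]
ee_rot: [2.307, 2.132, 0.002]
ft_force: [1.1, -0.3, 0.7]
opening: 0.0857
t 5.48 tcp [0.476  0.3406 0.0733] yaw 85.47 z [ 9.e-04  6.e-04 -1.e+00] tool shift cm [-0.01  0.09  4.13] world d [ 0.001  -0.0001 -0.0413] spin 0.07 F [ 1.1 -0.3  0.7] open 0.0857
q [ 0.05  0.45 -0.87  1.77  0.39  1.1   0.54]
```

```bash
python3 -m creep '{"translation":[[0,0.1,1.5],[0,0,1.5],[0,0,1.1],[0,0,0],[0,0,0],[0,0,0],[0,0,0]],"spin":[0,0,0,0,0,0,0],"fingers":[-1,-1,-1,-1,-1,-1,-1]}'; python3 - <<'E'
from h import *
from bench import arm
plan(arm,[.477,.3405,.032],85.4)
s=arm.state(); c=arm.capture("wrist"); cv2.imwrite("pics/w2.png",c["frame"][:,:,::-1])
E
```

```text
clock: 6.07
tcp_pos: [0.4769, 0.3406, 0.0321]
ee_rot: [2.307, 2.132, 0.001]
ft_force: [0.7, -0.0, 0.2]
opening: 0.0855
t 6.07 tcp [0.4769 0.3406 0.0321] yaw 85.48 z [ 6.e-04  5.e-04 -1.e+00] tool shift cm [-0.01  0.01  0.01] world d [ 0.0001 -0.0001 -0.0001] spin 0.08 F [ 0.7 -0.   0.2] open 0.0855
q [ 0.02  0.51 -0.84  1.8   0.44  1.03  0.5 ]
```

View pics/w2.png

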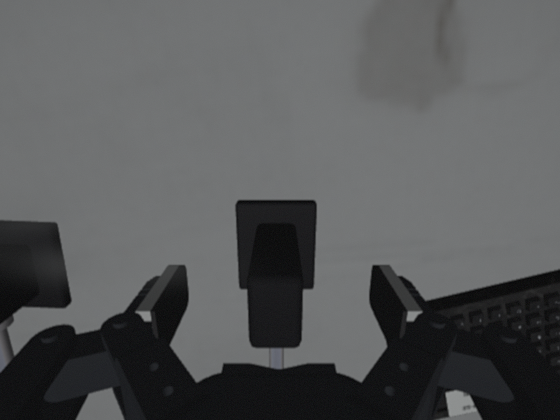

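The block (250–302, 280–345) is centred between the pads (187 and 371). Closing.

```bash
python3 -m creep '{"translation":[[0,0,0],[0,0,0],[0,0,0],[0,0,0],[0,0,0],[0,0,0],[0,0,0],[0,0,0],[0,0,0],[0,0,0]],"spin":[0,0,0,0,0,0,0,0,0,0],"fingers":[1,1,1,1,1,1,1,1,1,1]}'; python3 -m creep '{"translation":[[0,0,-1],[0,0,-1.5],[0,0,-1.5],[0,0,-1.5],[0,0,0],[0,0,0],[0,0,0]],"spin":[0,0,0,0,0,0,0],"fingers":[1,1,1,1,1,1,1]}'; python3 - <<'E'
from h import *
from bench import arm
plan(arm,[.532,.0245,.14],89.4)
s=arm.state(); c=arm.capture("wrist"); cv2.imwrite("pics/w3.png",c["frame"][:,:,::-1])
c=arm.capture("scene"); cv2.imwrite("pics/s3.png",cv2.resize(c["frame"][130:330,170:370,::-1],None,fx=3,fy=3)); np.savez("s3.npz",pos=s["tcp_pos"],rot=s["ee_rot"],**c)
E
```

```text
clock: 6.95
tcp_pos: [0.4767, 0.3402, 0.0317]
ee_rot: [2.307, 2.132, 0.0]
ft_force: [0.3, -0.3, 1.2]
opening: 0.0213
clock: 7.53
tcp_pos: [0.4766, 0.3398, 0.0867]
ee_rot: [2.307, 2.131, -0.0]
ft_force: [0.4, 0.1, -0.9]
opening: 0.0212
t 7.53 tcp [0.4766 0.3398 0.0867] yaw 85.45 z [ 3.e-04 -6.e-04 -1.e+00] tool shift cm [-30.99   8.02  -5.32] world d [ 0.0554 -0.3153  0.0533] spin -3.95 F [ 0.4  0.1 -0.9] open 0.0212
q [ 0.06  0.44 -0.88  1.76  0.37  1.12  0.55]
```

View pics/w3.png

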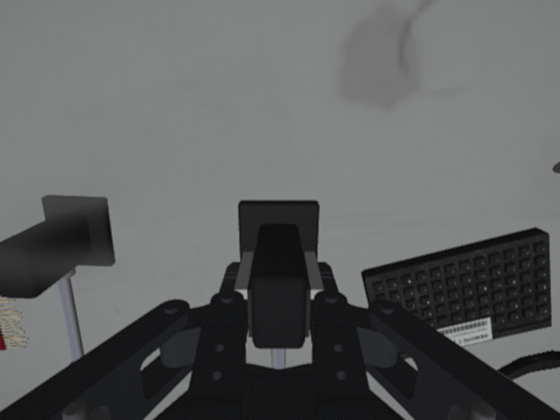

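View pics/s3.png

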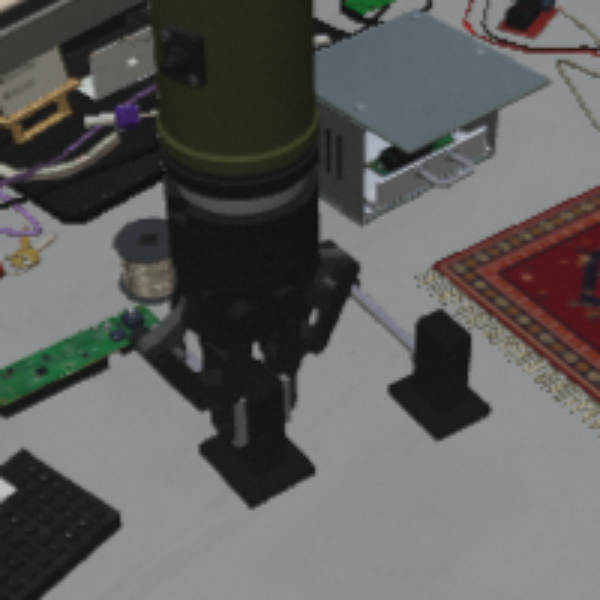

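```bash
python3 -m creep '{"translation":[[0,0,-2],[0,0,-2.5],[0,0,-2.5],[-1,0,0],[-3,0,0],[-3,0,0],[-3,0,0],[-3,0,0],[-3,0,0],[-3,0,0],[-3,0,0],[-3,0,0],[-3,-0.3,0],[-2.5,0,0],[-1,0,0],[0,0,0],[0,0,0],[0,0,0]],"spin":[-2,-2,0,0,0,0,0,0,0,0,0,0,0,0,0,0,0,0],"fingers":[1,1,1,1,1,1,1,1,1,1,1,1,1,1,1,1,1,1]}'; python3 - <<'E'
from h import *
from bench import arm
plan(arm,[.47,.0245,.155],89.4)
E
```

```text
clock: 9.13
tcp_pos: [0.4706, 0.0272, 0.1564]
ee_rot: [-2.228, -2.213, -0.001]
ft_force: [0.9, 0.4, -1.4]
opening: 0.0211
t 9.13 tcp [0.4706 0.0272 0.1564] yaw 89.6 z [-3.0e-04  1.1e-03 -1.0e+00] tool shift cm [-0.27 -0.05  0.14] world d [-0.0006 -0.0027 -0.0014] spin 0.2 F [ 0.9  0.4 -1.4] open 0.0211
q [ 0.7   0.03 -0.81  1.95  0.02  1.17  1.44]
```

```bash
python3 -m creep '{"translation":[[-0.2,0,2],[0,0,2.5],[0,0,2],[0,0,1.3],[0,0,0],[0,0,0],[0,0,0]],"spin":[0.2,0,0,0,0,0,0],"fingers":[1,1,1,1,1,1,1]}'; python3 - <<'E'
from h import *
from bench import arm
plan(arm,[.532,.0245,.078],89.4)
s=arm.state()
for n in("scene","top"):
    c=arm.capture(n); cv2.imwrite(f"pics/{n}4.png",cv2.resize(c["frame"][110:300,210:400,::-1],None,fx=3,fy=3,interpolation=cv2.INTER_CUBIC)); np.savez(n+"4.npz",pos=s["tcp_pos"],rot=s["ee_rot"],**c)
E
```

```text
clock: 9.72
tcp_pos: [0.4715, 0.0245, 0.0795]
ee_rot: [2.233, 2.209, 0.002]
ft_force: [0.3, -0.6, -1.4]
opening: 0.0211
t 9.72 tcp [0.4715 0.0245 0.0795] yaw 89.38 z [ 1.4e-03  4.0e-04 -1.0e+00] tool shift cm [0.07 6.05 0.16] world d [ 0.0605  0.     -0.0015] spin -0.02 F [ 0.3 -0.6 -1.4] open 0.0211
q [ 0.66  0.14 -0.81  2.03  0.12  1.01  1.35]
```

View pics/scene4.png

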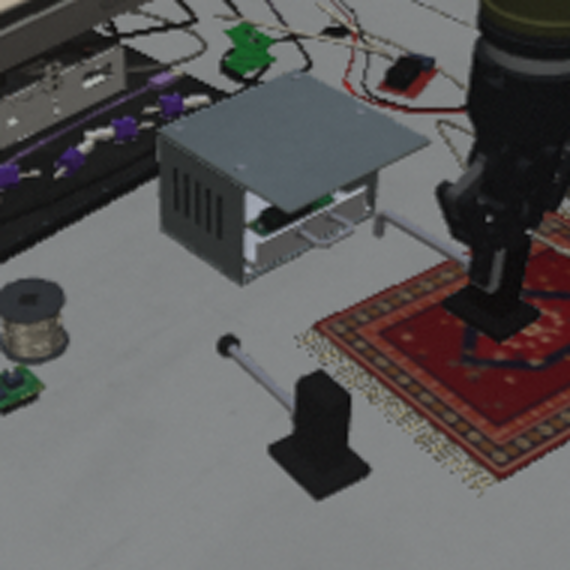

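View pics/top4.png

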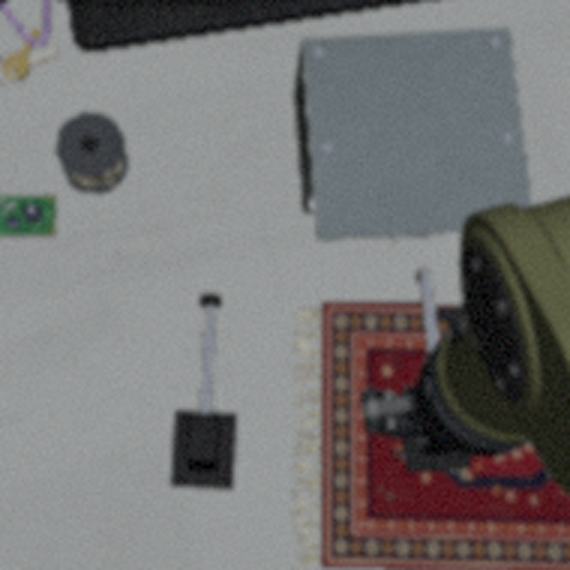

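```bash
python3 - <<'E'
from h import *
a=np.load("scene4.npz");b=np.load("top4.npz")
f=a["frame"][165:215,280:350,::-1]; cv2.imwrite("pics/z4.png",cv2.resize(f,None,fx=10,fy=10,interpolation=cv2.INTER_CUBIC))
tip=np.array([.4715+.110,.0235,.0535])
print("tip pred",proj(a,tip),"rod corner",proj(a,tip+[0,0,.024]),proj(b,tip+[0,0,.024]))
e=np.array([.642,.024,.032])
for n,o in dict(c=[0,0,0],fb=[-.0145,0,0],fl=[-.0145,.014,0],fr=[-.0145,-.014,0],pl=[.012,.017,0]).items(): print(n,proj(a,e+o), (np.array(proj(a,e+o))-[280,165])*10)
E
```

```text
tip pred (np.float64(335.84083802166003), np.float64(188.60819342878779)) rod corner (np.float64(336.6936898674784), np.float64(179.7797182727316)) (np.float64(351.8829508850767), np.float64(200.69696724024973))
c (np.float64(316.2678341736168), np.float64(184.88330494603426)) [362.67834174 198.83304946]
fb (np.float64(320.63158819858927), np.float64(187.5679583017578)) [406.31588199 225.67958302]
fl (np.float64(316.384181887554), np.float64(189.87175870939535)) [363.84181888 248.71758709]
fr (np.float64(324.82039789655056), np.float64(185.29594079672017)) [448.20397897 202.95940797]
pl (np.float64(307.5514583371824), np.float64(185.41366250315832)) [275.51458337 204.13662503]
```

View pics/z4.png

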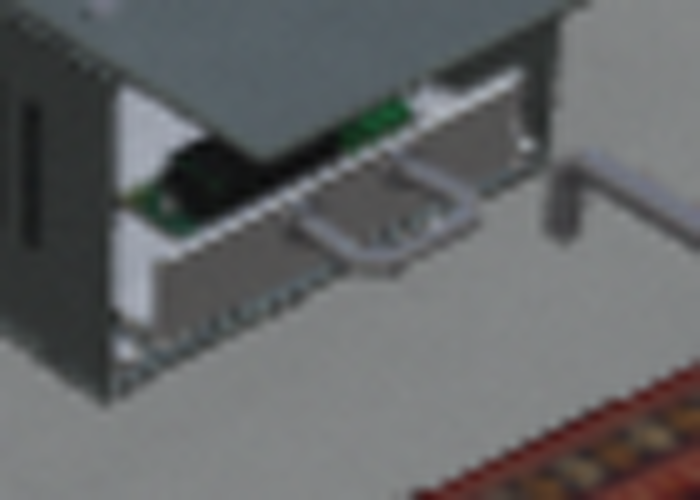

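```bash
python3 -m creep '{"translation":[[0,1,0],[0,1.5,0],[0,1.5,0],[0,1,0],[0,0.75,0],[0,0,0],[0,0,0],[0,0,0],[0,0,0]],"spin":[0,0,0,0,0,0,0,0,0],"fingers":[1,1,1,1,1,1,1,1,1]}'; python3 - <<'E'
from h import *
from bench import arm
plan(arm,[.529,.0245,.048],89.4)
s=arm.state()
for n in("scene",):
    c=arm.capture(n); cv2.imwrite(f"pics/{n}5.png",cv2.resize(c["frame"][165:215,280:350,::-1],None,fx=10,fy=10,interpolation=cv2.INTER_CUBIC)); np.savez(n+"5.npz",pos=s["tcp_pos"],rot=s["ee_rot"],**c)
x=s["tcp_pos"]
for z in (.0,-.02,.024): print((np.array(proj(c,x+[.11,-.001,-.026+z]))-[280,165])*10)
E
```

```text
clock: 10.57
tcp_pos: [0.5274, 0.0224, 0.0786]
ee_rot: [-2.235, -2.207, 0.001]
ft_force: [0.4, -0.4, -2.2]
opening: 0.0212
t 10.57 tcp [0.5274 0.0224 0.0786] yaw 89.28 z [-7.e-04 -6.e-04 -1.e+00] tool shift cm [0.21 0.16 3.06] world d [ 0.0016  0.0021 -0.0306] spin -0.12 F [ 0.4 -0.4 -2.2] open 0.0212
q [ 0.6   0.28 -0.78  1.91  0.23  1.04  1.28]
[388.93401978 130.63262019]
[384.32265933 201.14644542]
[394.62088524  43.67289498]
```

View pics/scene5.png

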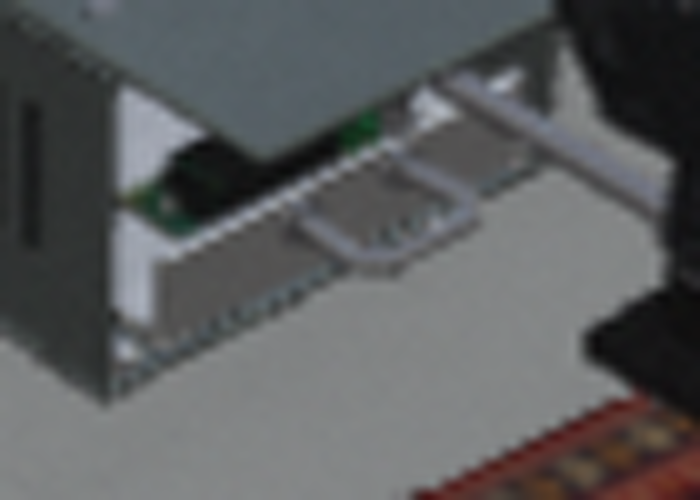

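```bash
python3 -m creep '{"translation":[[0.3,0,0],[0,0,0.5],[0,0,0.5],[0,0,0.4],[0,0,0],[0,0,0],[0,0,0],[0,0,0]],"spin":[0,0,0,0,0,0,0,0],"fingers":[1,1,1,1,1,1,1,1]}'; python3 - <<'E'
from h import *
from bench import arm
plan(arm,[.528,.0255,.0465],89.4)
s=arm.state()
for n in("scene",):
    c=arm.capture(n); cv2.imwrite(f"pics/{n}6.png",cv2.resize(c["frame"][165:215,280:350,::-1],None,fx=10,fy=10,interpolation=cv2.INTER_CUBIC))
x=s["tcp_pos"]
for z in (.0,-.02,.024): print((np.array(proj(c,x+[.11,-.001,-.026+z]))-[280,165])*10)
E
```

```text
clock: 11.28
tcp_pos: [0.5284, 0.0254, 0.0648]
ee_rot: [2.235, 2.207, 0.0]
ft_force: [-0.5, -0.3, -1.2]
opening: 0.0216
t 11.28 tcp [0.5284 0.0254 0.0648] yaw 89.26 z [ 3.e-04 -0.e+00 -1.e+00] tool shift cm [ 0.   -0.04  1.83] world d [-0.0004  0.0001 -0.0183] spin -0.14 F [-0.5 -0.3 -1.2] open 0.0216
q [ 0.59  0.31 -0.77  1.91  0.25  1.02  1.26]
[373.55504429 182.47664025]
[369.16498711 251.83499016]
[378.96787558  96.95952013]
```

View pics/scene6.png

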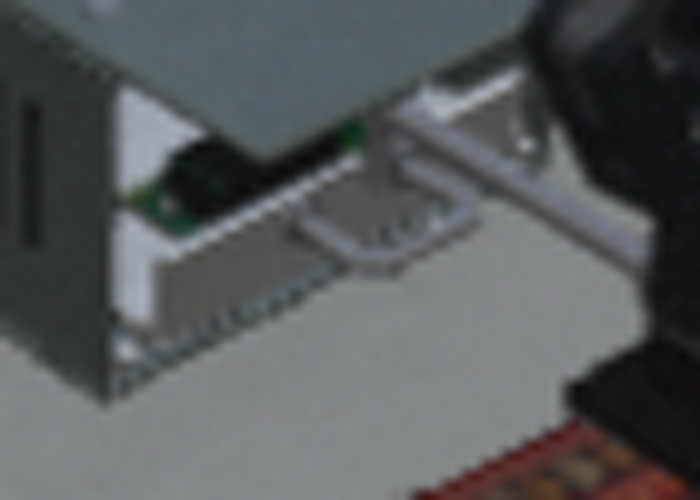

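```bash
python3 -m creep '{"translation":[[0,-0.15,0],[0,0,0.3],[0,0,0.5],[0,0,0.5],[0,0,0.5],[0,0,0],[0,0,0],[0,0,0]],"spin":[0,0,0,0,0,0,0,0],"fingers":[1,1,1,1,1,1,1,1]}'; python3 - <<'E'
from h import *
from bench import arm
plan(arm,[.528,.0255,.0465],89.4)
s=arm.state()
for n in("scene",):
    c=arm.capture(n); cv2.imwrite(f"pics/{n}7.png",cv2.resize(c["frame"][165:215,280:350,::-1],None,fx=10,fy=10,interpolation=cv2.INTER_CUBIC))
E
```

```text
clock: 12.0
tcp_pos: [0.5267, 0.0256, 0.0466]
ee_rot: [-2.235, -2.207, 0.0]
ft_force: [0.1, 0.7, -0.9]
opening: 0.0211
t 12.0 tcp [0.5267 0.0256 0.0466] yaw 89.28 z [-1.e-04  1.e-04 -1.e+00] tool shift cm [-0.01  0.13  0.01] world d [ 0.0013 -0.0001 -0.0001] spin -0.12 F [ 0.1  0.7 -0.9] open 0.0211
q [ 0.58  0.33 -0.76  1.93  0.27  0.99  1.25]
```

View pics/scene7.png

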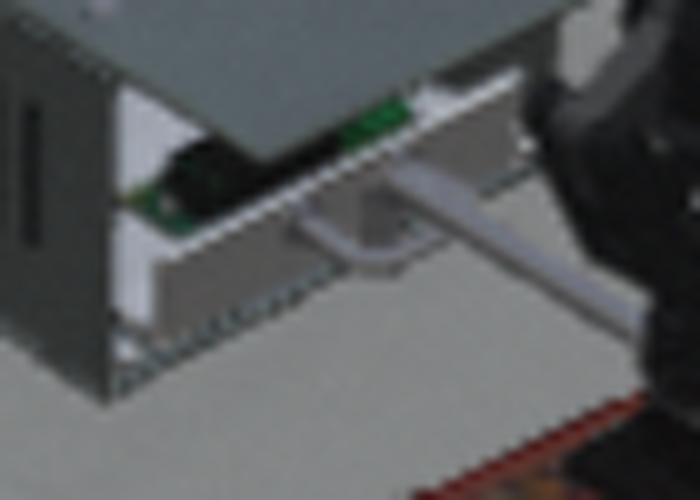

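```bash
python3 -m creep '{"translation":[[0,-0.3,0],[0,-0.4,0],[0,-0.5,0],[0,-0.6,0],[0,-0.6,0],[0,-0.6,0],[0,0,0],[0,0,0],[0,0,0],[0,0,0]],"spin":[0,0,0,0,0,0,0,0,0,0],"fingers":[1,1,1,1,1,1,1,1,1,1]}'; python3 - <<'E'
from h import *
from bench import arm
plan(arm,[.42,.0265,.0465],89.4)
s=arm.state()
for n in("scene",):
    c=arm.capture(n); cv2.imwrite(f"pics/{n}8.png",cv2.resize(c["frame"][165:215,280:350,::-1],None,fx=10,fy=10,interpolation=cv2.INTER_CUBIC))
E
```

```text
clock: 12.88
tcp_pos: [0.4966, 0.0258, 0.0466]
ee_rot: [-2.235, -2.207, 0.001]
ft_force: [0.0, -0.1, -1.4]
opening: 0.0212
t 12.88 tcp [0.4966 0.0258 0.0466] yaw 89.27 z [-4.e-04 -1.e-04 -1.e+00] tool shift cm [-0.03 -7.66  0.01] world d [-0.0766  0.0007 -0.0001] spin -0.13 F [ 0.  -0.1 -1.4] open 0.0212
q [ 0.61  0.26 -0.79  2.    0.23  0.96  1.27]
```

View pics/scene8.png

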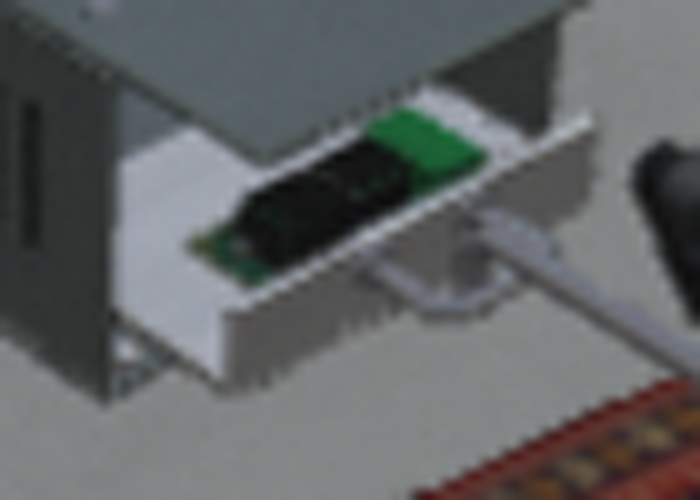

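```bash
python3 -m creep '{"translation":[[0,-0.4,0],[0,-0.6,0],[0,-0.7,0],[0,-0.7,0],[0,-0.7,0],[0,-0.7,0],[0,-0.7,0],[0,-0.7,0],[0,-0.7,0],[0,-0.5,0],[0,-0.3,0],[0,-0.3,0],[0,0,0],[0,0,0],[0,0,0],[0,0,0]],"spin":[0,0,0,0,0,0,0,0,0,0,0,0,0,0,0,0],"fingers":[1,1,1,1,1,1,1,1,1,1,1,1,1,1,1,1]}'; python3 - <<'E'
from h import *
from bench import arm
plan(arm,[.4166,.0265,.0465],89.4)
s=arm.state()
for n in("scene","top"):
    c=arm.capture(n); np.savez(n+"9.npz",**c); cv2.imwrite(f"pics/{n}9.png",cv2.resize(c["frame"][125:245,240:400,::-1],None,fx=5,fy=5,interpolation=cv2.INTER_CUBIC))
E
```

```text
clock: 14.27
tcp_pos: [0.4265, 0.0268, 0.0465]
ee_rot: [-2.235, -2.207, 0.001]
ft_force: [-0.1, -0.2, -0.8]
opening: 0.0214
t 14.27 tcp [0.4265 0.0268 0.0465] yaw 89.27 z [-8.e-04  2.e-04 -1.e+00] tool shift cm [-0.05 -0.99 -0.  ] world d [-0.0099 -0.0003  0.    ] spin -0.13 F [-0.1 -0.2 -0.8] open 0.0214
q [ 0.69  0.09 -0.83  2.16  0.08  0.93  1.37]
```

View pics/scene9.png

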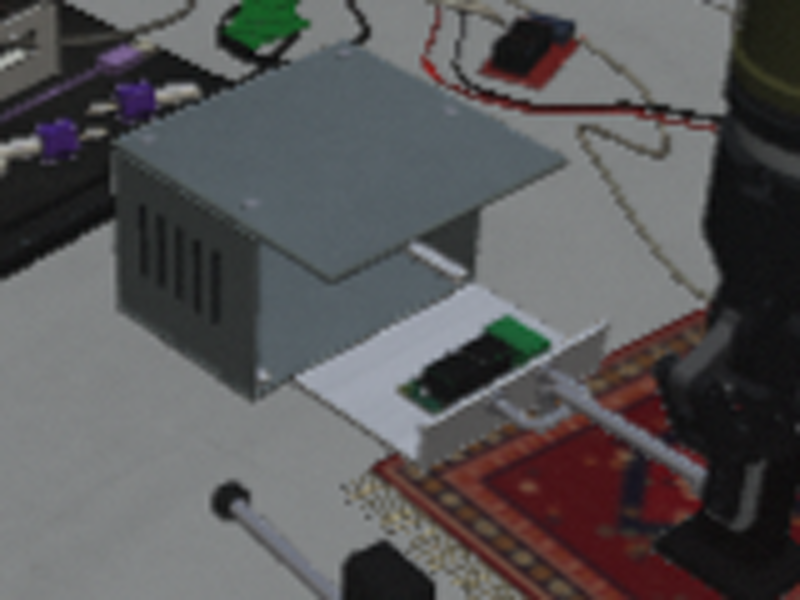

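View pics/top9.png

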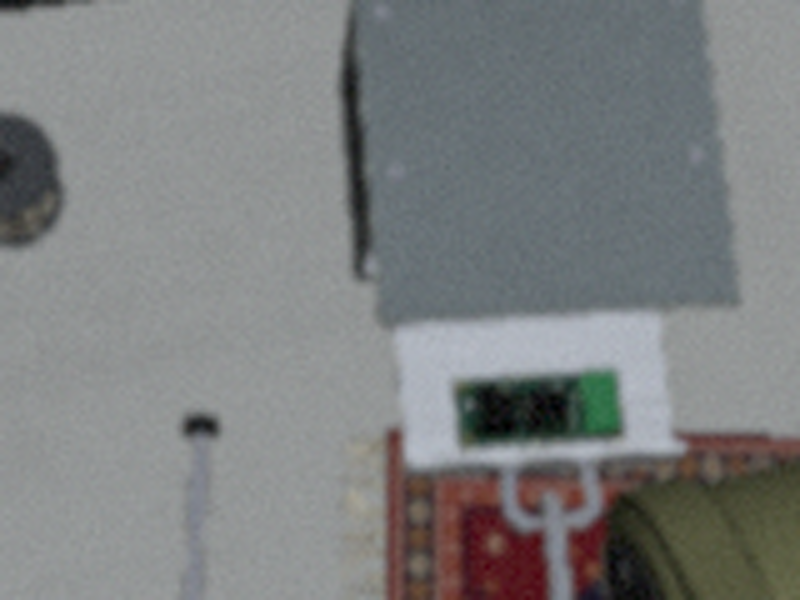

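```bash
python3 -m creep '{"translation":[[0,-0.3,0],[0,-0.3,0],[0,-0.3,0],[0,0,0],[0,0,0],[0,0,0]],"spin":[0,0,0,0,0,0],"fingers":[1,1,1,1,1,1]}'; python3 - <<'E'
from h import *
from bench import arm
plan(arm,[.4166,.0265,.0465],89.4)
c=arm.capture("top"); np.savez("top10.npz",**c); cv2.imwrite("pics/top10.png",cv2.resize(c["frame"][125:245,240:400,::-1],None,fx=5,fy=5,interpolation=cv2.INTER_CUBIC))
P=cloud(c)
m=(abs(P[...,1]-.024)<.05)&(P[...,2]>.034)&(P[...,2]<.045)&(P[...,0]>.5)&(P[...,0]<.6)
print(m.sum(),P[m].min(0) if m.any() else 0)
E
```

```text
clock: 14.87
tcp_pos: [0.4174, 0.0268, 0.0466]
ee_rot: [-2.236, -2.207, 0.001]
ft_force: [0.4, -0.5, -1.0]
opening: 0.0213
t 14.87 tcp [0.4174 0.0268 0.0466] yaw 89.27 z [-6.e-04 -4.e-04 -1.e+00] tool shift cm [-0.03 -0.07  0.01] world d [-0.0008 -0.0003 -0.0001] spin -0.13 F [ 0.4 -0.5 -1. ] open 0.0213
q [ 0.69  0.06 -0.83  2.18  0.06  0.92  1.39]
383 [ 0.51758837 -0.02483847  0.03405114]
```

View pics/top10.png

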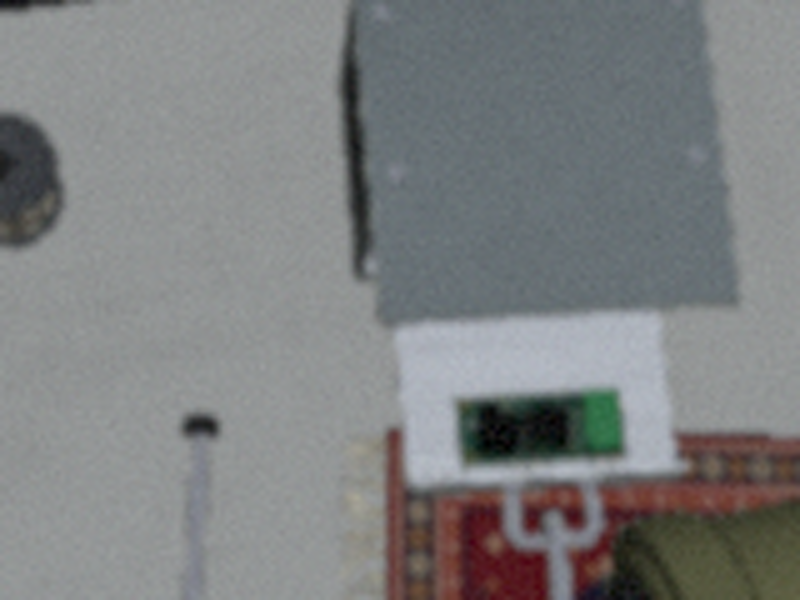

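```bash
python3 - <<'E'
from h import *
c=np.load("top10.npz")
print(atz(c,240+555/5,125+545/5,.035), "roof edge",atz(c,240+555/5,125+312/5,.1),"board rear",atz(c,240+540/5,125+398/5,.02))
E
```

```text
[0.51871703 0.02537675 0.035     ] roof edge [0.60383947 0.02655628 0.1       ] board rear [0.58847143 0.02199931 0.02      ]
```

```bash
python3 - <<'E'
from h import *
from bench import arm
c=arm.capture("scene"); np.savez("scene11.npz",**c); a=np.load("scene0.npz")
cv2.imwrite("pics/a.png",cv2.resize(a["frame"][160:220,285:345,::-1],None,fx=10,fy=10,interpolation=cv2.INTER_CUBIC))
cv2.imwrite("pics/b.png",cv2.resize(c["frame"][180:240,310:370,::-1],None,fx=10,fy=10,interpolation=cv2.INTER_CUBIC))
E
```

```text
(no output)
```

View pics/a.png

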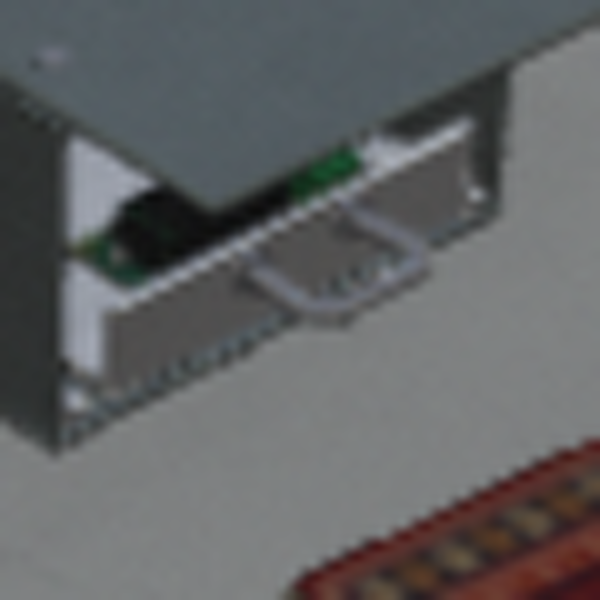

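View pics/b.png

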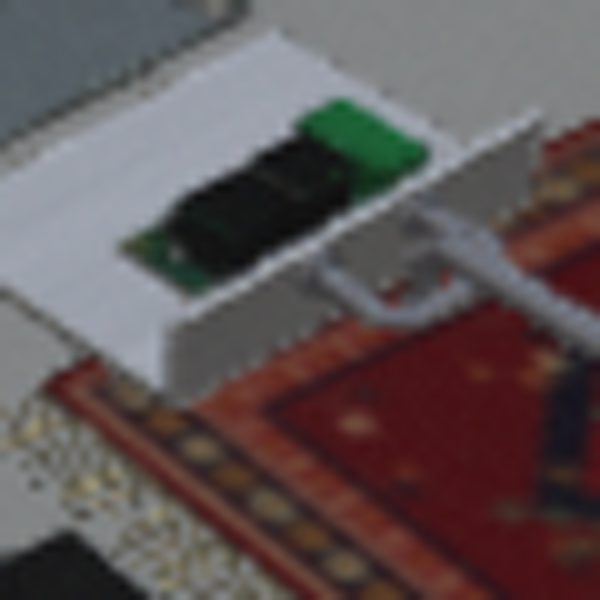

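```bash
python3 - <<'E'
from h import *
c=np.load("scene11.npz")
for p,q in (((108,318),(165,330)),((472,125),(540,115)),((330,310),(400,315))):
    z=.039 if p[0]!=330 else .032
    A=atz(c,285+p[0]/10,160+p[1]/10,z);B=atz(c,310+q[0]/10,180+q[1]/10,z);print(A,B,A-B)
E
```

```text
[0.646463   0.08586577 0.039     ] [0.54594611 0.08878395 0.039     ] [ 0.10051689 -0.00291818  0.        ]
[ 0.64673099 -0.03455283  0.039     ] [ 0.54434549 -0.03248598  0.039     ] [ 0.1023855  -0.00206685  0.        ]
[0.62184969 0.03833459 0.032     ] [0.52149109 0.03970235 0.032     ] [ 0.1003586  -0.00136777  0.        ]
```

```bash
python3 -m creep '{"translation":[[0,0.3,0],[0,0.4,0],[0,0,0],[0,0,-0.5],[0,0,-1],[0,0,-1],[0,0,-1],[0,0,-1.5],[0,0,-2],[0,0,-2],[0,0,-2],[0,0,-0.5],[0,0,0],[0,0,0],[0,0,0]],"spin":[0,0,0,0,0,0,0,0,0,0,0,0,0,0,0],"fingers":[1,1,1,1,1,1,1,1,1,1,1,1,1,1,1]}'; python3 - <<'E'
from h import *
from bench import arm
plan(arm,[.47,.34,.16],89.2)
c=arm.capture("scene"); np.savez("scene12.npz",**c); cv2.imwrite("pics/scene12.png",cv2.resize(c["frame"][120:260,230:400,::-1],None,fx=4,fy=4,interpolation=cv2.INTER_CUBIC))
E
```

```text
clock: 16.22
tcp_pos: [0.4238, 0.0267, 0.1606]
ee_rot: [-2.235, -2.206, 0.002]
ft_force: [0.2, 0.4, -1.4]
opening: 0.0215
t 16.22 tcp [0.4238 0.0267 0.1606] yaw 89.27 z [-0.0018  0.     -1.    ] tool shift cm [31.38  4.22  0.05] world d [ 0.0462  0.3133 -0.0006] spin 0.07 F [ 0.2  0.4 -1.4] open 0.0215
q [ 0.73 -0.12 -0.8   2.04 -0.09  1.18  1.53]
```

View pics/scene12.png

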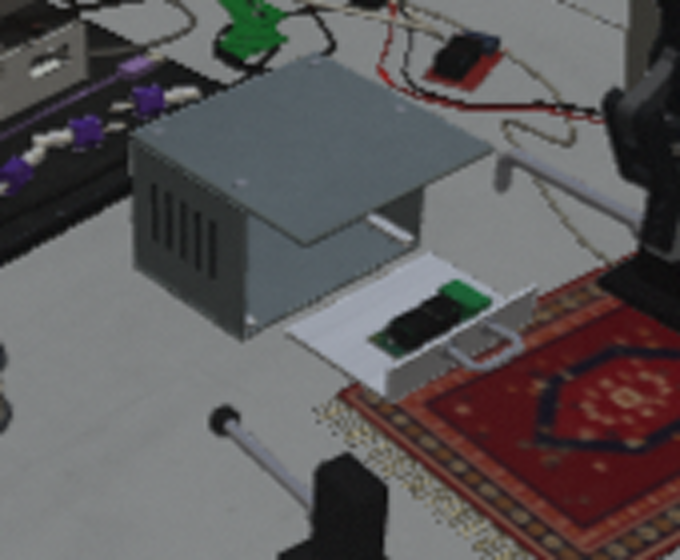

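The hook is clear of the eye (loop at (490,350)) and the carrier stays out. Moving back over to the open desk.

```bash
python3 -m creep '{"translation":[[1,0,0],[2,0.4,0],[3,0.4,0],[3,0.4,0],[3,0.4,0],[3,0.4,0],[3,0.4,0],[3,0.4,0],[3,0.4,0],[3,0.4,0],[2.4,0.4,0],[1,0.2,0],[1,0,0],[0,0,2],[0,0,2],[0,0,2],[0,0,2],[0,0,0],[0,0,0],[0,0,0]],"spin":[0,0,0,0,0,0,0,0,0,0,0,0,0,0,0,0,0,0,0,0],"fingers":[1,1,1,1,1,1,1,1,1,1,1,1,1,1,1,1,1,1,1,1]}'; python3 - <<'E'
from h import *
from bench import arm
plan(arm,[.47,.34,.032],89.2)
E
```

```text
clock: 17.93
tcp_pos: [0.4707, 0.3412, 0.0823]
ee_rot: [-2.235, -2.207, -0.001]
ft_force: [1.1, -0.2, -1.1]
opening: 0.0211
t 17.93 tcp [0.4707 0.3412 0.0823] yaw 89.29 z [ 0.      0.0012 -1.    ] tool shift cm [-0.13 -0.06  5.03] world d [-0.0007 -0.0012 -0.0503] spin 0.09 F [ 1.1 -0.2 -1.1] open 0.0211
q [ 0.11  0.47 -0.97  1.77  0.43  1.13  0.57]
```

```bash
python3 -m creep '{"translation":[[0,0,1.5],[0,0,1.5],[0,0,1],[0,0,0.5],[0,0,0.2],[0,0,0.2],[0,0,0],[0,0,0],[0,0,0],[0,0,0]],"spin":[0,0,0,0,0,0,0,0,0,0],"fingers":[1,1,1,1,1,1,1,1,1,1]}'; python3 - <<'E'
from h import *
from bench import arm
plan(arm,[.47,.34,.032],89.2)
E
```

```text
clock: 18.77
tcp_pos: [0.471, 0.3404, 0.0331]
ee_rot: [2.235, 2.207, 0.001]
ft_force: [0.7, 0.3, -1.5]
opening: 0.0216
t 18.77 tcp [0.471  0.3404 0.0331] yaw 89.26 z [ 8.e-04  3.e-04 -1.e+00] tool shift cm [-0.04 -0.1   0.11] world d [-0.001  -0.0004 -0.0011] spin 0.06 F [ 0.7  0.3 -1.5] open 0.0216
q [ 0.08  0.53 -0.92  1.81  0.48  1.05  0.53]
```

```bash
python3 -m creep '{"translation":[[0,0,0.1],[0,0,0.05],[0,0,0],[0,0,0],[0,0,0]],"spin":[0,0,0,0,0],"fingers":[1,1,1,1,1]}'
```

```text
clock: 19.18
tcp_pos: [0.471, 0.3404, 0.0318]
ee_rot: [2.235, 2.207, 0.001]
ft_force: [-0.6, -1.2, 5.5]
opening: 0.0218
```

```bash
python3 -m creep '{"translation":[[0,0,0],[0,0,0],[0,0,0],[0,0,0],[0,0,0],[0,0,0],[0,0,0],[0,0,0],[0,0,0],[0,0,0]],"spin":[0,0,0,0,0,0,0,0,0,0],"fingers":[-0.5,-0.5,-1,-1,-1,-1,-1,-1,-1,-1]}';python3 -m creep '{"translation":[[0,0,-0.5],[0,0,-1],[0,0,-2],[0,0,-3],[0,0,-3],[0,0,-3],[0,0,-3],[0,0,0],[0,0,0],[0,0,0]],"spin":[0,0,0,0,0,0,0,0,0,0],"fingers":[-1,-1,-1,-1,-1,-1,-1,-1,-1,-1]}'; python3 - <<'E'
from h import *
from bench import arm
s=arm.state()
for n in("scene","top","wrist"):
    c=arm.capture(n); cv2.imwrite(f"pics/{n}_end.png",c["frame"][:,:,::-1])
    if n=="wrist": c=wcam(c,s["tcp_pos"],s["ee_rot"])
    P=cloud(c); 
    for nm,y0 in(("hook",.34),("push",.188)):
        m=(c["depth"]>0)&(abs(P[...,2]-.069)<.005)&(abs(P[...,0]-.475)<.04)&(abs(P[...,1]-y0)<.04)&(c["frame"].max(-1)<60)
        print(n,nm,m.sum(),P[m].mean(0).round(4) if m.any() else 0)
E
```

```text
clock: 20.02
tcp_pos: [0.4707, 0.3402, 0.0311]
ee_rot: [2.236, 2.207, -0.0]
ft_force: [-0.2, -0.3, -0.4]
opening: 0.0855
clock: 20.85
tcp_pos: [0.4706, 0.34, 0.1862]
ee_rot: [2.235, 2.207, -0.0]
ft_force: [0.0, -0.3, -1.4]
opening: 0.0857
scene hook 203 [0.4693 0.3428 0.0687]
scene push 151 [0.4752 0.1889 0.0683]
top hook 0 0
top push 70 [0.4866 0.1854 0.0695]
wrist hook 946 [0.4712 0.3419 0.0701]
wrist push 921 [0.4782 0.1902 0.0697]
```

View pics/scene_end.png

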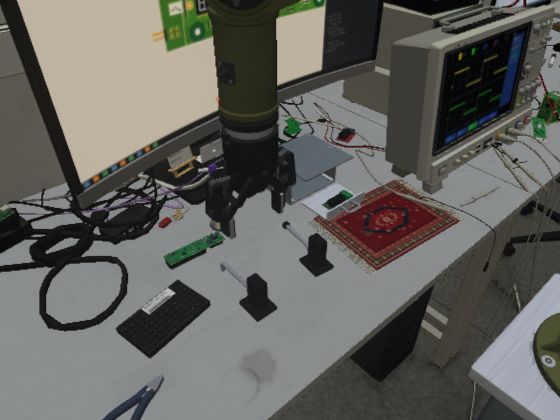

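View pics/wrist_end.png

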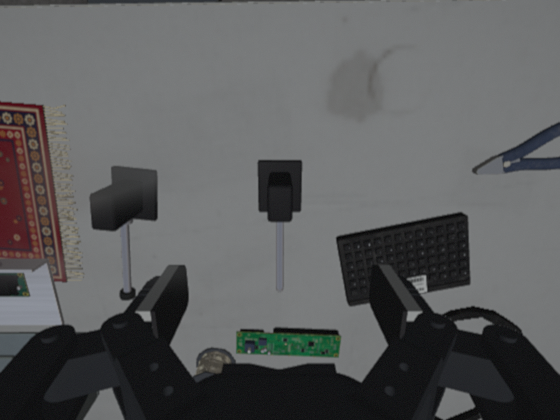

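The hooked tool stands upright at wrist pixel (279,190), with the gripper clear above it. The straight rod is in its place at (125,195). The carrier is out, with its board in the open, at scene pixel (340,200).

```bash
python3 -c "
from bench import arm
arm.sign_off(); s=arm.state(); print(s['clock'],s['ft_force'])"
```

```text
the job is handed in; nothing more can be done
the job is handed in; nothing more can be done
```

The job is done and handed in at about 21 s. I lowered the hooked rod's tip into the pull eye under the roof and drew the carrier straight out about 10 cm. Then I lifted the hook out and stood the tool upright at (0.471, 0.341), near its original spot and well clear of the bay.

**Carrier:** the scene images before and after the pull, taken with the hook still in the eye, gave 100–102 mm of travel. A rougher top-view reading suggested up to about 110 mm, still short of the 115 mm stop. I trusted the first, because it compares the same points before and after. The rear edge of the board is about 15 mm in front of the roof edge.

**Straight rod:** the scene and wrist cameras showed it within about 2 mm of where it started. The last top-view reading was off by about 8 mm, from less than half the points it had at the start. I put that down to the arm partly blocking the view.

**Contact:** the highest force I read was about 5.5 N, when setting the tool down. In the pictures, the fingers stayed clear of the bay and carrier throughout. The gripper was clear of everything at hand-in.

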